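Three clicks on the step attenuator

TASK

Use the orange-handled pry blade (not the fingers) to lever up the attenuator's clear hinged cover by its blue front tab and swing it fully open, then lay the blade back down flat on the bench. Then, with the fingers, advance the red-knobbed ratchet lever counter-clockwise (seen from above) exactly three clicks, never as far as the fourth, and finish while still holding it there: it springs back when let go. Leave the other things on the bench where they are, and the attenuator's cover open.

Things in the scene. Friction and masses are not known exactly. Their poses are not given: they have to be found in the camera images.
- attenuator: White box fixed to the bench, 180 x 180 mm, grey deck 60 mm above the bench; origin: centre of its underside; x from its front (brass sockets, blue tab) to its back, z up. A step along its top front edge, 25 mm deep, 12 mm high (48 to 60 mm above the bench), open to the front, is the gap for the blade under the cover. Lever and click ring turn on one upright axis 10 mm behind (+x of) the centre.
- cover (a joint): Opening angle of the clear cover (rad): 0 shut, 1.95 fully open at its stop, leaning back. A light (0.14 kg) hood over the lever, 180 x 180 mm, 70 mm tall, 4 mm walls, open below, hinged along the far (+x) edge of the deck. Almost free: below about 1 rad it falls shut, beyond about 1.2 it falls open by itself.
- cover_hinge (a point): Middle of the cover's hinge axis, at the attenuator's far edge, 60.5 mm above the bench; its y axis runs along the hinge.
- cover_tab (a point): Centre of the underside of the blue pry tab (14 mm deep, 70 mm wide, 4 mm thick), which sticks out forward from the cover's lower front edge. Moves with the cover; when shut 60.5 mm above the bench, 187 mm in front of the hinge. The cover's front wall begins 7 mm behind this point.
- blade_grip (a point): Centre of the orange handle of the pry blade (0.06 kg), lying flat on the bench: 90 mm long (x), 18 mm wide (y), 16 mm high (z), this point 8 mm above its underside. The steel blade, 65 mm long, 16 mm wide, 3 mm thick, goes on from the handle along +x at mid-height; its tip lies 110 mm from this point.
- lever (a joint): Angle of the ratchet lever from its rest stop (rad), 0 to 1.8, counter-clockwise from above. A spring always drives it back: let go, it returns to 0 past all clicks. The push at the knob, some 5 to 7 N, rises by 1 to 3 N before each click, drops to 0.5 to 3.5 N as it is passed, then rises again. The first click comes 0.20 to 0.48 rad from rest (differs each time), each further one 0.28 rad later.
- lever_knob (a point): Centre of the lever's upright red knob, 18 mm in diameter, 28 mm high (94 to 122 mm above the bench; the 12 mm wide steel arm lies right below it), 70 mm from the lever's axis. At rest the arm points to the attenuator's front, turned 0.9 rad towards its left (+y); it swings past the front towards -y.
- click_ring (a point): Centre of the dark click ring (radius 47 mm) on the lever's axis, 68 mm above the bench. Five brass pins stand on it at 34 mm radius; its x axis points through the first, which has a white dot outside it; the others follow 0.28 rad apart counter-clockwise; z up. A click falls as the arm passes a pin: after three the arm stands between pins three and four. The ring stays as set.
- meter: Yellow hand multimeter, 150 x 75 x 32 mm, a bystander.
- spool: Grey spool, 54 mm in diameter, 40 mm high, a bystander.
- tray: Blue tray of brass adapters, 120 x 90 x 35 mm, a bystander.
- driver: Screwdriver, a bystander.
- flux: Amber jar, 44 mm in diameter, 85 mm high, a bystander.

How it is judged:
By the outcome, as a careful person would: the job done as asked, in the order asked, and still so for the second after the job is handed in, while the arm keeps its last pose, push and grip.
It also fails if it takes over 72 s, if anything falls off the work surface, if the arm or the gripper's body presses on something with over 40 N, if the wrist force passes 120 N, or if a joint passes its speed limit or range.

ROBOT

A 6-joint arm with a two-finger parallel gripper is mounted at the origin on the work surface. World frame = base frame: x ahead of the robot, y to its left, z up, the work surface at z = 0. Lengths are in mm, angles in rad, forces in N, time in s.
With the tool pointing down it reaches from about 225 to 875 mm from the base axis. Payload 3.4 kg.
Tool frame: the origin (TCP) lies at the very end of the fingers, on their centre line; the grasp point (between the pads) lies 19 mm behind it (arm.grip_depth is the distance from the TCP to the grasp point, in mm); z points along the fingers, y is the line along which they close (so a half turn about z gives the same grasp; the last joint's range is limited). The gripper opens to 85 mm and grips with 20 to 120 N. Pads are 22 mm wide; open, the fingers measure 114 mm over their backs; the gripper's body (76 mm by 85 mm) begins 54 mm behind the grasp point. The pads swing forward as they close: fully open they stand 13 mm farther back than shut.
Start: joints at [-1.449, 0.276, 1.505, -0, 1.361, -0.121], TCP at [138.239, -558.169, 231.328] pointing down, gripper open.
Joint ranges: [-2.89, 2.89], [-0.75, 2.08], [0.22, 2.7], [-1.18, 4.32], [0.11, 2.71], [-2.7, 2.7]. Speed limits (rad/s): [2.57, 2.57, 3.14, 3.14, 3.14, 3.14].

INTERFACE

Orientations are given as [roll, pitch, yaw] about the fixed x, y, z axes, in that order (R = Rz(yaw) Ry(pitch) Rx(roll)).
In Python, from rig import sensors, optics, arm gives the robot as it stands. The module is installed in compiled form; this text tells all that it offers.
- The arm moves only by the tool servo_tool, never from a script. Its arguments are lists of equal length, an entry for each row: "jaw": the opening, from 0 (shut) to 1 (fully open); "translation": the shift along the tool's x, y, z in m, a list of three; "yaw": the turn about the tool's z in degrees. A call has 1 to 12 rows; each row is the pose to reach, as a shift and turn from the pose commanded when the call began, along the tool's axes at that moment; what a row does not reach only later rows make up. A row lasts 1/8 s, in which the tool goes at most 62.5 mm and 10.7 degrees, less where a joint would pass 70% of its speed; a pose out of reach is approached as far as the arm can. A call with a gripper value outside its range is refused whole. The fingers move at their own pace and stop on an object; the grip force is fixed at half the most. Time passes only in rows, so rows that repeat a pose let the fingers close. It gives the time, the measured TCP pose, the force, the opening and the grip force at its end, in the units of the state.
- sensors.get_state(): the state, without advancing time (a new reading comes with each control period).
- optics.capture(name): name is "side" or "top"; returns a dict with "pixels" (480x640x3 uint8, red, green, blue), "fx", "fy", "cx", "cy" (pixels), "k1" (the pictures are not rectified: a ray, as slopes to the right and down, at radius r is drawn at 1 + k1 r^2 times it, then the intrinsics apply), "eye" and "attitude" of the camera in the world. Camera axes: x right, y up, looking along -z (the intrinsics and any distortion apply to the point x, -y, -z); pixel columns grow to the right and rows downward; lengths in mm; the calibration is good to about 2 mm. A picture is of the moment at which its call begins. There is no depth.
- arm.sign_off(): hands the job in; it is judged then, once.
The state is a dict: "t": time; "joint_pos": joint angles; "dq": joint speeds; "effort": joint torques, N m; "position": TCP position; "tcp_rot": TCP orientation; "wrist_force": force on the tool from outside, world axes, zero at the start; "torque": the same for the moment, N m; "gripper_width": opening from 0.0 (shut) to 1.0 (fully open); "grasp_force": force on a finger pad.
Only numpy, scipy, OpenCV 4.12 (cv2) and the standard library are available. Lean on these libraries where they do the work, as an engineer would, in place of code of your own. Each camera call takes 0.05 s, during which the arm holds its last target. There are 200 camera calls.

## Working session

There is one attempt and no reset: what is moved stays moved. The work goes in short steps, Python scripts to look and compute and a tool call to move; the robot and the scene stay as the last step left them, time stands still between calls to the robot, and variables do not carry over. Pictures are saved under pics/ and viewed, at most 10 in all, crops included, and the job is handed in when it is done.

Besides the shell and the picture viewer there is one more tool, called after ">>>" as name(argument=value, ...), one argument or row to a line, values as JSON. servo_tool: Moves the arm, as the interface text tells. Its arguments: {"type":"object","properties":{"jaw":{"type":"array","items":{"type":"number"}},"translation":{"type":"array","items":{"type":"array","items":{"type":"number"}}},"yaw":{"type":"array","items":{"type":"number"}}},"required":["jaw","translation","yaw"]}

```bash
mkdir -p pics
cat > h.py <<'E'
import numpy as np, cv2
from rig import sensors, optics, arm
from scipy.spatial.transform import Rotation as R
def cap(n,f=None):
    c=optics.capture(n)
    if f: cv2.imwrite('pics/'+f,c['pixels'][:,:,::-1])
    return c
def att(c):
    a=np.array(c['attitude'],float)
    if a.shape==(3,3): return a
    return R.from_euler('xyz',a).as_matrix()
def ray(c,u,v):
    x,y=(u-c['cx'])/c['fx'],(v-c['cy'])/c['fy']
    rd=np.hypot(x,y); r=rd
    for _ in range(20): r=rd/(1+c['k1']*r*r)
    s=r/rd if rd>0 else 1
    return np.array(c['eye']),att(c)@np.array([x*s,-y*s,-1])
def onz(c,u,v,z):
    e,d=ray(c,u,v); return e+d*(z-e[2])/d[2]
def proj(c,p):
    q=att(c).T@(np.array(p,float)-np.array(c['eye'])); x,y=q[0]/-q[2],-q[1]/-q[2]
    k=1+c['k1']*(x*x+y*y); return np.round([c['cx']+c['fx']*x*k,c['cy']+c['fy']*y*k],1)
E
python3 - <<'E'
from h import *
for n in('top','side'):
    c=cap(n,n+'1.png'); print({k:v for k,v in c.items() if k!='pixels'})
print(sensors.get_state())
E
```

```text
{'fx': 616.2360832781058, 'fy': 616.2360832781058, 'cx': 318.4533892400464, 'cy': 241.8698906554303, 'k1': -0.1045829606610122, 'eye': array([ 346.32161925,  -31.66253627, 1421.60589984]), 'attitude': array([ 0.17751201, -0.01290647, -1.57215757])}
{'fx': 596.6636178463425, 'fy': 596.6636178463425, 'cx': 325.2654245974393, 'cy': 234.62202572654897, 'k1': -0.057846210507026014, 'eye': array([ -41.72454186,  575.25199294, 1004.68649083]), 'attitude': array([ 0.76327604,  0.02051818, -2.37701543])}
{'t': 0.1, 'joint_pos': array([-1.44897868e+00,  2.76540381e-01,  1.50598581e+00,  1.34170977e-05,
        1.36072587e+00, -1.21019650e-01]), 'dq': array([-0.00013761, -0.00067335, -0.00288655, -0.00083989,  0.00022352,
       -0.00020363]), 'effort': array([ 1.36517858e-03, -4.17700088e+01, -2.46404511e+01, -1.63428845e-04,
        5.79696833e-03,  4.77825939e-07]), 'position': array([ 138.19436906, -557.66450349,  230.52956322]), 'tcp_rot': array([-3.13994697e+00, -2.13352647e-04,  2.42834308e-01]), 'wrist_force': array([-0.07123756, -0.15814684,  0.06722678]), 'torque': array([-0.01877064, -0.03577913, -0.03414063]), 'grasp_force': 0.0, 'gripper_width': 1.0032852978073552}
```

View pics/top1.png

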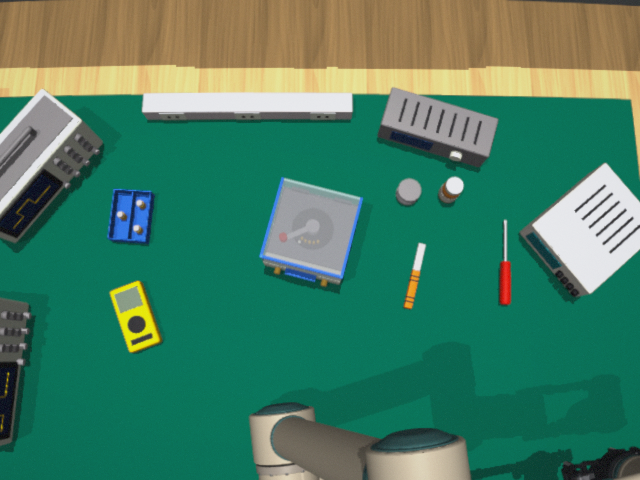

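View pics/side1.png

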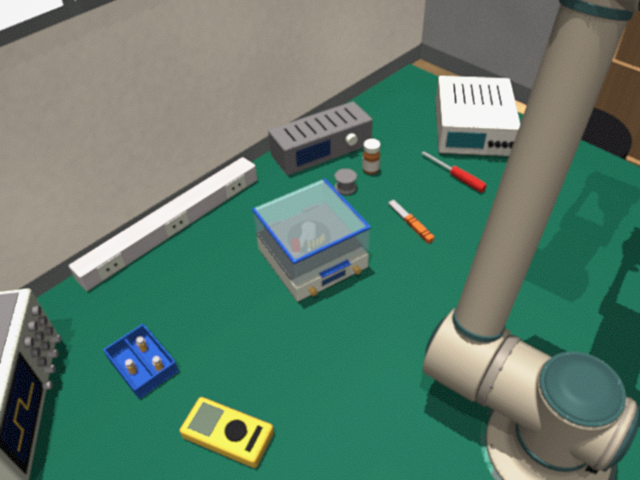

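The top view shows the attenuator near (310,232) with its blue tab near (300,274). The blade handle is at (411,292) and its tip at (420,244). Next I'll enlarge these.

Run:
```python
import cv2
a=cv2.imread('pics/top1.png')[170:320,250:440]; cv2.imwrite('pics/t2.png',cv2.resize(a,None,fx=4,fy=4,interpolation=cv2.INTER_CUBIC))
a=cv2.imread('pics/side1.png')[170:310,245:440]; cv2.imwrite('pics/s2.png',cv2.resize(a,None,fx=4,fy=4,interpolation=cv2.INTER_CUBIC))
```

```text
(no output)
```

View pics/t2.png

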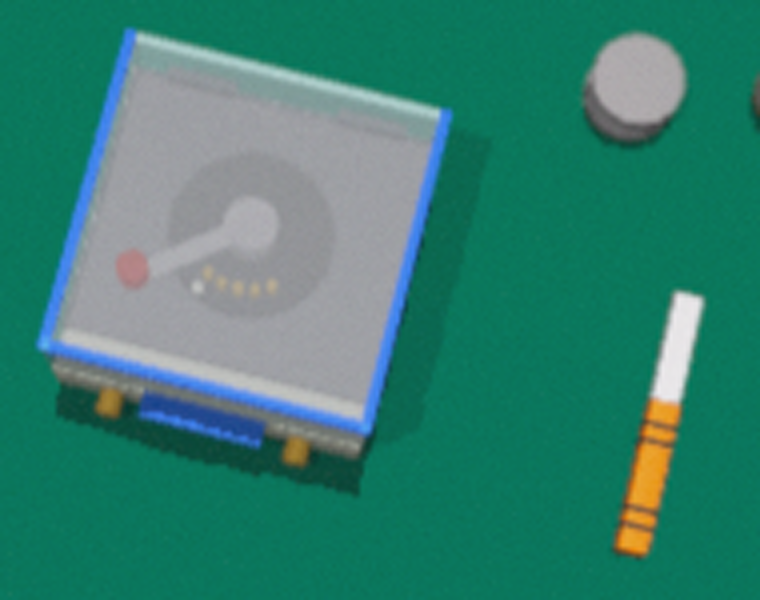

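View pics/s2.png

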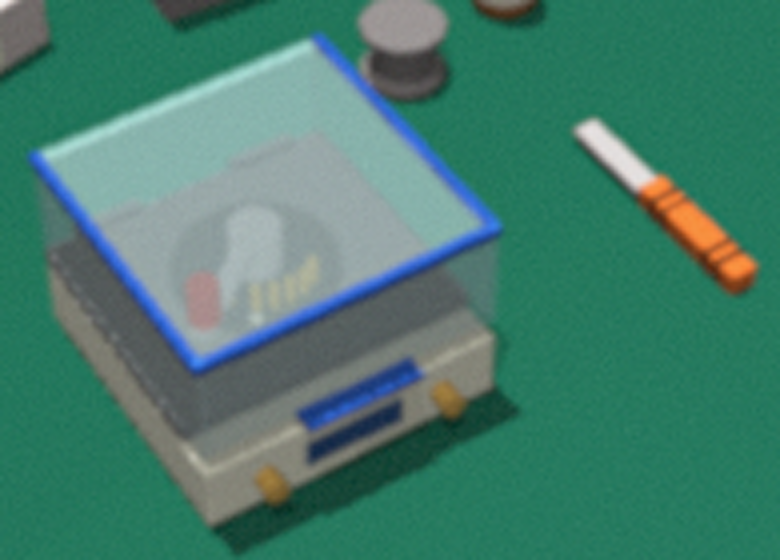

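The crops show the four cover rim corners in both views. The tab's front edge runs from (138,415) to (262,443) in the top crop. The blade's tip is at (690,295) and its handle end at (632,553). The red knob is at (132,268).

Run:
```python
from h import *
from scipy.optimize import least_squares
T=cap('top');S=cap('side')
t=lambda u,v:(250+u/4,170+v/4)
s=lambda u,v:(245+u/4,170+v/4)
L=[(90,90,130.5),(90,-90,130.5),(-90,-90,130.5),(-90,90,130.5)]
ob=[(T,l,t(*p)) for l,p in zip(L,[(131,33),(448,112),(370,430),(42,347)])]+[(S,l,s(*p)) for l,p in zip(L,[(35,155),(318,40),(497,230),(200,368)])]
ob+=[(T,(-104,35,62),t(138,413)),(T,(-104,-35,62),t(262,443)),(S,(-104,35,62),s(305,425)),(S,(-104,-35,62),s(420,376))]
def W(p,l): 
    c,n=np.cos(p[2]),np.sin(p[2]); return [p[0]+c*l[0]-n*l[1],p[1]+n*l[0]+c*l[1],l[2]]
f=lambda p:np.concatenate([proj(c,W(p,l))-o for c,l,o in ob])
r=least_squares(f,[500,0,-.2],diff_step=1e-3);print('att',r.x);print(np.round(r.fun.reshape(-1,2),1).tolist())
for n,l in dict(tab=(-97,0,60.5),axis=(10,0,68),hinge=(90,0,60.5)).items(): print(n,np.round(W(r.x,l),1))
print('knob',onz(T,*t(132,266),122), onz(S,*s(203,278),122), 'exp',W(r.x,(10-70*np.cos(.9),70*np.sin(.9),0)))
print('dot',onz(T,*t(198,287),68),onz(S,*s(258,318),68))
for n,u,v,z in[('p1',207,271,78),('p5',271,286,78)]: print(n,onz(T,*t(u,v),z))
# blade
bo=[(T,(-45,0,16),t(632,553)),(T,(110,0,9.5),t(690,295)),(T,(45,0,14),t(665,402)),(S,(110,0,9.5),s(587,125)),(S,(-45,0,8),s(745,280)),(S,(45,0,9),s(650,188))]
g=lambda p:np.concatenate([proj(c,W(p,l))-o for c,l,o in bo])
r=least_squares(g,[450,-150,0],diff_step=1e-3);print('blade',r.x,np.round(r.fun.reshape(-1,2),1).tolist())
```

```text
att [ 6.09271776e+02 -2.93572802e+01 -2.43714301e-01]
[[-3.4, -0.1], [-2.1, -0.3], [-2.0, 0.7], [-2.6, 0.9], [-2.6, 0.2], [-1.6, -1.9], [0.2, -1.4], [-1.3, 0.4], [-1.7, 1.1], [-2.1, 1.2], [1.1, 1.4], [0.7, -0.5]]
tab [515.1  -6.   60.5]
axis [619.  -31.8  68. ]
hinge [696.6 -51.1  60.5]
knob [591.09896043  27.29400098 122.        ] [590.70377517  28.87914548 122.        ] exp [np.float64(589.9810913178593), np.float64(31.942112395963363), 0]
dot [589.38657598  -7.17186627  68.        ] [586.9623527   -4.02014981  68.        ]
p1 [596.60707145 -12.30440176  78.        ]
p5 [588.19228342 -47.77544476  78.        ]
blade [ 486.54464911 -273.9940508     0.        ] [[8.4, 1.2], [-8.3, -0.4], [-0.9, 0.1], [-5.6, 2.1], [6.6, -5.0], [-0.3, -0.9]]
```

```bash
sed -i 's/return np.round(\(.*\),1)$/return np.array(\1)/' h.py
python3 - <<'E'
from h import *
from scipy.optimize import least_squares
T=cap('top');S=cap('side')
t=lambda u,v:(250+u/4-.4,170+v/4-.4)
s=lambda u,v:(245+u/4-.4,170+v/4-.4)
def W(p,l): 
    c,n=np.cos(p[2]),np.sin(p[2]); return [p[0]+c*l[0]-n*l[1],p[1]+n*l[0]+c*l[1],l[2]]
L=[(90,90,130.5),(90,-90,130.5),(-90,-90,130.5),(-90,90,130.5)]
A=[(T,l,t(*p)) for l,p in zip(L,[(131,33),(448,112),(370,430),(42,347)])]+[(S,l,s(*p)) for l,p in zip(L,[(35,155),(318,40),(497,230),(200,368)])]+[(T,(-104,35,62),t(138,413)),(T,(-104,-35,62),t(262,443)),(S,(-104,35,62),s(305,425)),(S,(-104,-35,62),s(420,376))]
B=[(T,(-45,0,16),t(632,553)),(T,(110,0,9.5),t(690,295)),(T,(45,0,14),t(665,402)),(S,(110,0,9.5),s(587,125)),(S,(-45,0,8),s(745,280)),(S,(45,0,9),s(650,188))]
for n,O,x0 in(('att',A,[600,-30,-.24]),('blade',B,[480,-270,-.2])):
  for nm,cs in(('both',(T,S)),('T',(T,)),('S',(S,))):
    o=[x for x in O if x[0] in cs] if 0 else [x for x in O if any(x[0] is c for c in cs)]
    r=least_squares(lambda p:np.concatenate([proj(c,W(p,l))-q for c,l,q in o]),x0,x_scale=[100,100,1]);print(n,nm,np.round(r.x,3),np.round(np.abs(r.fun).max(),1))
    if n=='att' and nm=='both':
      for k,l in dict(tab=(-97,0,60.5),axis=(10,0,68),hinge=(90,0,60.5)).items(): print(k,np.round(W(r.x,l),1))
E
```

```text
att both [ 6.10775e+02 -3.26070e+01 -2.57000e-01] 2.4
tab [517.   -8.   60.5]
axis [620.4 -35.1  68. ]
hinge [697.8 -55.5  60.5]
att T [ 6.11457e+02 -3.38190e+01 -2.52000e-01] 0.9
att S [ 6.09321e+02 -3.07490e+01 -2.62000e-01] 1.6
blade both [ 4.88674e+02 -2.63802e+02 -2.54000e-01] 0.9
blade T [ 4.89325e+02 -2.64801e+02 -2.52000e-01] 0.3
blade S [ 4.87358e+02 -2.61791e+02 -2.55000e-01] 0.4
```

```bash
cat >> h.py <<'E'
def to(p,yaw):
    s=sensors.get_state(); M=R.from_euler('xyz',s['tcp_rot']).as_matrix()
    print('shift mm',np.round(M.T@(np.array(p)-s['position']),1),'yaw deg',round(np.degrees(s['tcp_rot'][2]-yaw),1),'now',np.round(s['position'],1),round(s['tcp_rot'][2],3))
E
python3 -c "
from h import *
to([489,-264,60],-.254)"
```

```text
shift mm [ 411.2 -201.   171.2] yaw deg 28.5 now [ 138.2 -558.   231. ] 0.243
```

>>> servo_tool(
  jaw=[0.6,0.6,0.6,0.6,0.6,0.6,0.6,0.6,0.6,0.6,0.6,0.6],
  translation=[
    [0.041,-0.02,0.01],
    [0.082,-0.04,0.02],
    [0.123,-0.06,0.04],
    [0.164,-0.08,0.06],
    [0.206,-0.1,0.08],
    [0.247,-0.12,0.1],
    [0.288,-0.14,0.12],
    [0.33,-0.16,0.14],
    [0.37,-0.18,0.155],
    [0.411,-0.201,0.165],
    [0.411,-0.201,0.171],
    [0.411,-0.201,0.171],
  ],
  yaw=[4,8,12,16,20,24,28.5,28.5,28.5,28.5,28.5,28.5],
)

```text
t: 1.8
position: [488.3, -264.1, 59.8]
tcp_rot: [3.142, 0.002, -0.254]
wrist_force: [0.1, 0.5, 1.4]
gripper_width: 0.598
grasp_force: 0.0
```

Run:
```python
from h import *
to([489,-264,2],-.254)
c=cap('top');a=c['pixels'][200:340,350:540,::-1];b=cap('side')['pixels'][150:290,320:510,::-1]
cv2.imwrite('pics/g1.png',cv2.resize(np.hstack([a,b]),None,fx=2.1,fy=2.1,interpolation=cv2.INTER_CUBIC))
```

```text
shift mm [ 0.8 -0.3 57.8] yaw deg 0.0 now [ 488.3 -264.1   59.8] -0.254
```

View pics/g1.png

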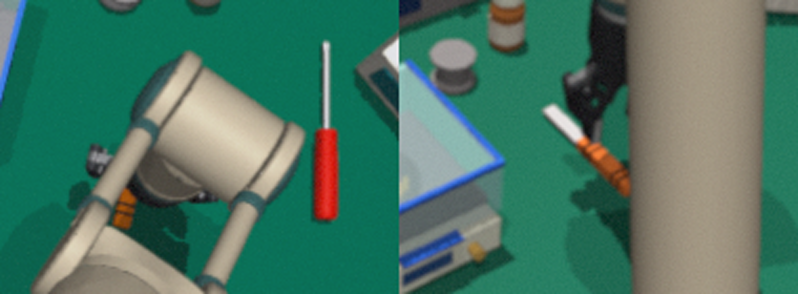

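The top view is blocked by the wrist. In the side view the fingers stand over the handle, so I'll go down and grasp.

>>> servo_tool(
  jaw=[0.6,0.6,0.6,0.6,0.6,0.5,0.3,0.1,0.0,0.0,0.0,0.0],
  translation=[
    [0,0,0.02],
    [0,0,0.04],
    [0,0,0.05],
    [0,0,0.056],
    [0,0,0.056],
    [0,0,0.056],
    [0,0,0.056],
    [0,0,0.056],
    [0,0,0.056],
    [0,0,0.056],
    [0,0,0.056],
    [0,0,0.056],
  ],
  yaw=[0,0,0,0,0,0,0,0,0,0,0,0],
)

```text
t: 3.4
position: [489.2, -264.4, 5.0]
tcp_rot: [3.141, -0.001, -0.254]
wrist_force: [-0.7, 0.1, 5.3]
gripper_width: 0.192
grasp_force: 61.3
```

>>> servo_tool(
  jaw=[0,0,0,0,0,0,0,0,0,0,0,0],
  translation=[
    [0,0,-0.02],
    [0,0,-0.045],
    [-0.02,-0.03,-0.045],
    [-0.04,-0.06,-0.045],
    [-0.065,-0.09,-0.045],
    [-0.09,-0.125,-0.045],
    [-0.11,-0.16,-0.045],
    [-0.13,-0.19,-0.045],
    [-0.155,-0.22,-0.045],
    [-0.18,-0.255,-0.045],
    [-0.18,-0.255,-0.045],
    [-0.18,-0.255,-0.045],
  ],
  yaw=[0,0,0,0,0,0,0,0,0,0,0,0],
)

```text
t: 4.9
position: [379.6, 27.7, 49.4]
tcp_rot: [3.141, -0.001, -0.254]
wrist_force: [0.5, -0.0, -1.5]
gripper_width: 0.188
grasp_force: 68.5
```

Run:
```python
from h import *
s=sensors.get_state();print(s['position'],s['tcp_rot'],s['wrist_force'],s['torque'])
a=cap('top')['pixels'][200:340,240:380,::-1];b=cap('side')['pixels'][190:330,260:400,::-1]
cv2.imwrite('pics/i1.png',cv2.resize(np.hstack([a,b]),None,fx=2.85,fy=2.85,interpolation=cv2.INTER_CUBIC))
```

```text
[379.5517162   27.69121435  49.38841575] [ 3.14136762e+00 -1.30290092e-03 -2.53671894e-01] [ 0.4945899  -0.02013348 -1.50971315] [-0.00434182  0.03757814 -0.02055022]
```

View pics/i1.png

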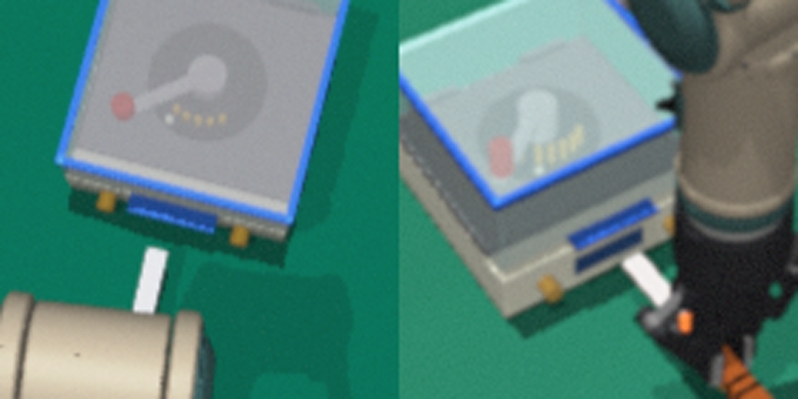

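The blade points squarely at the tab, with its tip at (156,249) in the top half and (631,256) in the side half. I'll triangulate its height.

Run:
```python
from h import *
T=cap('top');S=cap('side')
a=ray(T,240+156/2.85-.3,200+249/2.85-.3);b=ray(S,260+(631-399)/2.85-.3,190+256/2.85-.3)
M=np.stack([a[1],-b[1]],1);k=np.linalg.lstsq(M,b[0]-a[0],rcond=None)[0]
print(a[0]+a[1]*k[0],b[0]+b[1]*k[1])
for p in([486,0,52.4],[486,0,42]):print(proj(T,p),proj(S,p))
```

```text
[489.19186425   3.90792268  55.92891249] [488.62512168   3.49831739  55.85895415]
[296.22461542 288.66166554] [343.19710783 280.30021897]
[296.32968314 289.13276323] [343.19018469 283.49196224]
```

>>> servo_tool(
  jaw=[0,0,0,0,0,0],
  translation=[
    [0.008,0.002,-0.001],
    [0.016,0.003,-0.001],
    [0.024,0.003,-0.001],
    [0.031,0.003,-0.001],
    [0.037,0.003,-0.001],
    [0.037,0.003,-0.001],
  ],
  yaw=[0,0,0,0,0,0],
)

```text
t: 5.85
position: [414.5, 15.5, 50.3]
tcp_rot: [3.142, -0.0, -0.255]
wrist_force: [0.2, -0.4, -0.5]
gripper_width: 0.184
grasp_force: 68.5
```

>>> servo_tool(
  jaw=[0,0,0,0,0,0,0,0,0,0,0,0],
  translation=[
    [0,0,-0.005],
    [0,0,-0.01],
    [0.001,0,-0.018],
    [0.001,0,-0.026],
    [0.002,0,-0.034],
    [0.004,0,-0.042],
    [0.006,0,-0.051],
    [0.008,0,-0.059],
    [0.011,0,-0.068],
    [0.014,0,-0.076],
    [0.018,0,-0.084],
    [0.022,0,-0.092],
  ],
  yaw=[0,0,0,0,0,0,0,0,0,0,0,0],
)

```text
t: 7.35
position: [435.4, 10.0, 142.8]
tcp_rot: [3.141, 0.0, -0.255]
wrist_force: [-0.3, 0.1, -1.0]
gripper_width: 0.186
grasp_force: 68.5
```

Run:
```python
from h import *
a=cap('top')['pixels'][160:340,220:400,::-1];b=cap('side')['pixels'][150:330,230:410,::-1]
cv2.imwrite('pics/l1.png',cv2.resize(np.hstack([a,b]),None,fx=2.2,fy=2.2,interpolation=cv2.INTER_CUBIC))
```

```text
(no output)
```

View pics/l1.png

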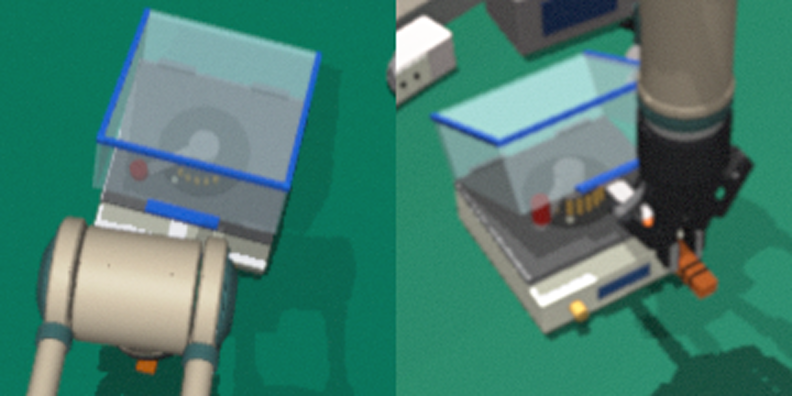

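The cover is lifted about 0.5 rad and the blade is still under the blue tab. I'll carry on along the arc.

>>> servo_tool(
  jaw=[0,0,0,0,0,0,0,0,0,0,0,0],
  translation=[
    [0.009,0,-0.015],
    [0.02,0,-0.03],
    [0.033,0,-0.043],
    [0.046,0,-0.055],
    [0.061,0,-0.066],
    [0.077,0,-0.075],
    [0.093,0,-0.082],
    [0.11,0,-0.088],
    [0.128,0,-0.092],
    [0.128,0,-0.092],
    [0.09,0,-0.092],
    [0.04,0,-0.092],
  ],
  yaw=[0,0,0,0,0,0,0,0,0,0,0,0],
)

```text
t: 8.95
position: [472.5, 0.3, 233.4]
tcp_rot: [3.141, 0.002, -0.255]
wrist_force: [0.8, 1.0, -0.5]
gripper_width: 0.186
grasp_force: 68.5
```

Run:
```python
from h import *
a=cap('top')['pixels'][110:310,220:400,::-1];b=cap('side')['pixels'][110:310,200:380,::-1]
cv2.imwrite('pics/l2.png',cv2.resize(np.hstack([a,b]),None,fx=2.2,fy=2.2,interpolation=cv2.INTER_CUBIC))
to([489.2,-264.4,50],-.254)
```

```text
shift mm [ 89.6 252.  182.9] yaw deg 0.0 now [467.    1.8 233.4] -0.254
```

View pics/l2.png

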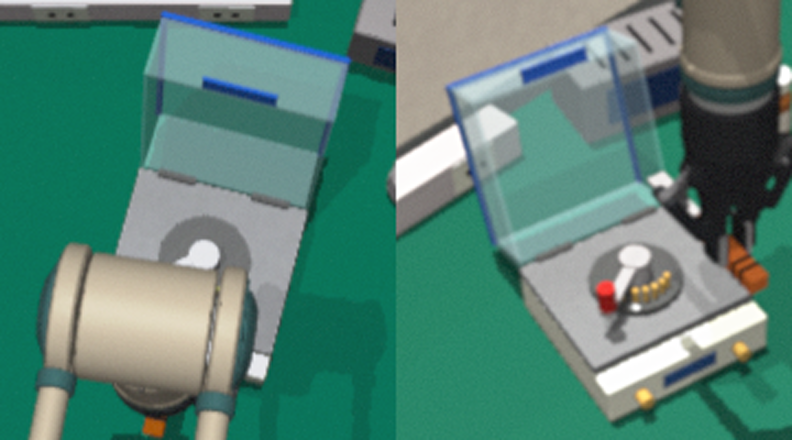

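The cover is fully open and leaning back. Now the blade goes back to its place.

>>> servo_tool(
  jaw=[0,0,0,0,0,0,0,0,0,0,0,0],
  translation=[
    [-0.005,0.03,0],
    [0.0,0.06,0],
    [0.01,0.095,0.01],
    [0.025,0.13,0.03],
    [0.04,0.16,0.05],
    [0.055,0.19,0.075],
    [0.07,0.22,0.1],
    [0.08,0.24,0.13],
    [0.09,0.252,0.155],
    [0.09,0.252,0.175],
    [0.09,0.252,0.183],
    [0.09,0.252,0.183],
  ],
  yaw=[0,0,0,0,0,0,0,0,0,0,0,0],
)

```text
t: 10.55
position: [497.1, -266.1, 51.0]
tcp_rot: [-3.141, 0.001, -0.254]
wrist_force: [0.1, -0.2, -0.9]
gripper_width: 0.192
grasp_force: 68.5
```

```bash
python3 -c "
from h import *
to([489.2,-264.4,5],-.254)"
```

```text
shift mm [-8.1  0.4 46. ] yaw deg -0.0 now [ 497.1 -266.1   51. ] -0.254
```

>>> servo_tool(
  jaw=[0,0,0,0,0,0,0,0],
  translation=[
    [-0.004,0,0.015],
    [-0.008,0,0.028],
    [-0.008,0,0.036],
    [-0.008,0,0.041],
    [-0.008,0,0.043],
    [-0.008,0,0.045],
    [-0.008,0,0.046],
    [-0.008,0,0.046],
  ],
  yaw=[0,0,0,0,0,0,0,0],
)

```text
t: 11.55
position: [490.3, -264.8, 6.0]
tcp_rot: [3.141, -0.001, -0.255]
wrist_force: [0.9, -0.3, 4.0]
gripper_width: 0.185
grasp_force: 69.1
```

>>> servo_tool(
  jaw=[0.1,0.25,0.4,0.5,0.6,0.6,0.6,0.6,0.6,0.6],
  translation=[
    [0,0,0],
    [0,0,0],
    [0,0,0],
    [0,0,0],
    [0,0,0],
    [0,0,-0.03],
    [0,0,-0.08],
    [0,0,-0.14],
    [0,0,-0.19],
    [0,0,-0.19],
  ],
  yaw=[0,0,0,0,0,0,0,0,0,0],
)

```text
t: 12.8
position: [492.2, -266.1, 200.0]
tcp_rot: [3.138, -0.009, -0.255]
wrist_force: [0.4, -0.1, -0.1]
gripper_width: 0.599
grasp_force: 0.0
```

Run:
```python
from h import *
t=cap('top','t9.png')['pixels'][:,:,::-1];s=cap('side','s9.png')['pixels'][:,:,::-1]
z=lambda a,k:cv2.resize(a,None,fx=k,fy=k,interpolation=cv2.INTER_CUBIC)
top=np.hstack([z(t[200:265,270:350],5),z(s[205:270,265:345],5)])
bot=np.hstack([z(t[220:320,340:473],3),z(s[180:280,350:483],3)])
bot=np.hstack([bot,np.zeros((300,2,3),np.uint8)])[:,:800]
top=top[:,:800]; w=min(top.shape[1],bot.shape[1])
im=np.vstack([top[:,:w],bot[:270,:w]]);print(im.shape);cv2.imwrite('pics/k1.png',im)
```

```text
(595, 800, 3)
```

View pics/k1.png

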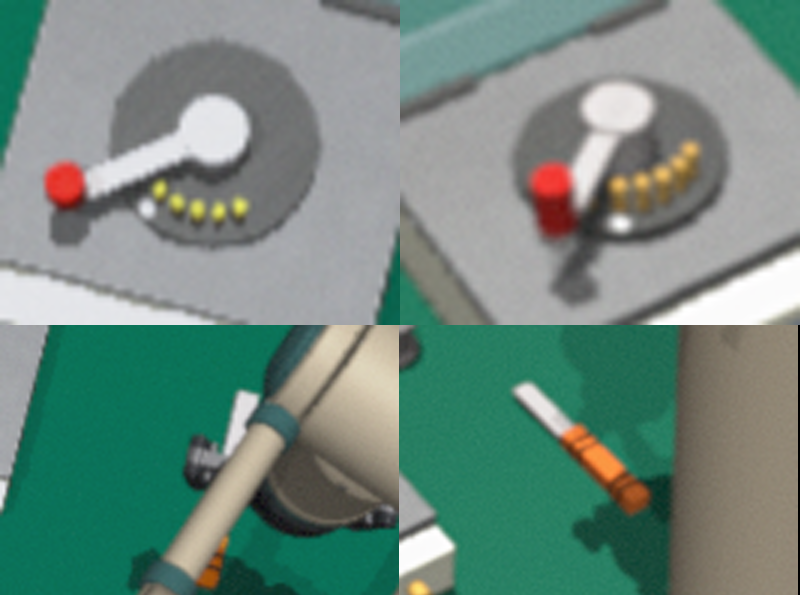

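In the top half the ring centre is at (216,143), the knob top at (65,182), the white dot at (148,209), and the pin tops run from (160,188) to (240,207). The blade lies flat in its old place.

Run:
```python
from h import *
T=cap('top');S=cap('side')
t=lambda u,v:(270+u/5-.4,200+v/5-.4); s=lambda u,v:(265+(u-400)/5-.4,205+v/5-.4)
f=lambda n,c,p,z:(print(n,np.round(onz(c,*p,z),1)),onz(c,*p,z))[1]
C=f('ring',T,t(216,143),68);Cs=f('ringS',S,s(620,158),68)
D=f('dot',T,t(148,209),68);Ds=f('dotS',S,s(620,223),68)
K=f('knob',T,t(65,181),122);Ks=f('knobS',S,s(552,180),122)
an=lambda a,c:np.arctan2(a[1]-c[1],a[0]-c[0])%6.283
for c,d,k in((C,D,K),(Cs,Ds,Ks)):
  print('dot ang',an(d,c),'knob ang',an(k,c),'r',np.hypot(*(k-c)[:2]),np.hypot(*(d-c)[:2]),'first',an(d,c)-an(k,c))
for h in(76,80,84):
  P=[onz(T,*t(u,v),h) for u,v in[(160,186),(177,201),(198,208),(219,209),(240,205)]]
  print(h,[round(an(p,C),3) for p in P],[round(np.hypot(*(p-C)[:2]),1) for p in P])
```

```text
ring [620.3 -36.8  68. ]
ringS [615.9 -30.4  68. ]
dot [590.2  -6.5  68. ]
dotS [589.   -3.3  68. ]
knob [592.6  28.2 122. ]
knobS [589.6  32.1 122. ]
dot ang 2.3519262909010634 knob ang 1.9727636762155696 r 70.63459364108016 42.724313983501894 first 0.37916261468549384
dot ang 2.354660900257861 knob ang 1.969522417245916 r 67.7277466205509 38.160844863570404 first 0.3851384830119451
76 [np.float64(2.275), np.float64(2.586), np.float64(2.889), np.float64(3.183), np.float64(3.485)] [np.float64(32.7), np.float64(32.8), np.float64(32.1), np.float64(31.5), np.float64(31.5)]
80 [np.float64(2.293), np.float64(2.598), np.float64(2.895), np.float64(3.181), np.float64(3.476)] [np.float64(33.1), np.float64(33.5), np.float64(32.8), np.float64(32.2), np.float64(32.2)]
84 [np.float64(2.311), np.float64(2.61), np.float64(2.9), np.float64(3.18), np.float64(3.468)] [np.float64(33.6), np.float64(34.1), np.float64(33.5), np.float64(33.0), np.float64(32.9)]
```

```bash
python3 -c "
from h import *
to([591.3,29.6,99],-.9)"
```

```text
shift mm [  25.6 -309.6   94.9] yaw deg 37.0 now [ 488.8 -263.8  193.6] -0.255
```

>>> servo_tool(
  jaw=[0.6,0.6,0.6,0.6,0.6,0.6,0.6,0.6,0.6,0.6,0.6,0.6],
  translation=[
    [0,-0.03,0],
    [0.004,-0.065,0],
    [0.008,-0.1,0],
    [0.012,-0.14,0],
    [0.016,-0.18,0],
    [0.02,-0.22,0],
    [0.024,-0.26,0],
    [0.026,-0.29,0],
    [0.026,-0.31,0],
    [0.026,-0.31,0.015],
    [0.026,-0.31,0.03],
    [0.026,-0.31,0.03],
  ],
  yaw=[4,8,12,16,20,24,28,32,37,37,37,37],
)

```text
t: 14.5
position: [591.1, 28.0, 162.5]
tcp_rot: [3.137, 0.003, -0.901]
wrist_force: [0.3, 0.1, 0.4]
gripper_width: 0.6
grasp_force: 0.0
```

Run:
```python
from h import *
to([591.3,29.6,99],-.9)
b=cap('side')['pixels'][170:290,230:390,::-1]
cv2.imwrite('pics/k2.png',cv2.resize(b,None,fx=4.5,fy=4.5,interpolation=cv2.INTER_CUBIC))
```

```text
shift mm [-0.9 -1.4 63.5] yaw deg -0.0 now [591.1  28.  162.5] -0.901
```

>>> servo_tool(
  jaw=[0.6,0.6,0.6,0.6,0.6,0.5,0.4,0.3,0.2,0.0,0.0,0.0],
  translation=[
    [0,-0.001,0.02],
    [0,-0.001,0.04],
    [0,-0.001,0.053],
    [0,-0.001,0.061],
    [0,-0.001,0.062],
    [0,-0.001,0.062],
    [0,-0.001,0.062],
    [0,-0.001,0.062],
    [0,-0.001,0.062],
    [0,-0.001,0.062],
    [0,-0.001,0.062],
    [0,-0.001,0.062],
  ],
  yaw=[0,0,0,0,0,0,0,0,0,0,0,0],
)

```text
t: 16.05
position: [592.4, 28.5, 103.8]
tcp_rot: [3.138, -0.0, -0.9]
wrist_force: [-4.3, -2.8, 5.2]
gripper_width: 0.182
grasp_force: 58.4
```

```bash
cat > arc.py <<'E'
from h import *
import sys
s=sensors.get_state();p=s['position'];M=R.from_euler('xyz',s['tcp_rot']).as_matrix()
A=np.array([619.5,-34.5]);d=p[:2]-A;a=np.arctan2(d[1],d[0])%6.283
print('ang',round(a,3),'r',round(np.hypot(*d),1),'pos',np.round(p,1),'yaw',round(s['tcp_rot'][2],3),'F',np.round(s['wrist_force'],1),'tangF',round(float(s['wrist_force'][:2]@[-np.sin(a),np.cos(a)]),2),'w',s['gripper_width'],s['grasp_force'])
r=np.hypot(*d)
for b in map(float,sys.argv[1:]):
    q=np.array([*(A+r*np.array([np.cos(b),np.sin(b)])),p[2]]); print(b,np.round(M.T@(q-p),1),'yaw',round(np.degrees(a-b),1))
E
python3 arc.py 2.1 2.2 2.3 2.4
```

```text
ang 1.977 r 68.5 pos [592.4  28.5 103.8] yaw -0.9 F [-4.3 -2.8  5.2] tangF 5.09 w 0.18189923185902215 58.43899190425873
2.1 [-1.7  8.3  0. ] yaw -7.1
2.2 [-2.3 15.1  0.1] yaw -12.8
2.3 [-2.3 21.9  0.1] yaw -18.5
2.4 [-1.5 28.7  0.1] yaw -24.2
```

>>> servo_tool(
  jaw=[0,0,0,0,0,0,0,0],
  translation=[
    [0,0,-0.002],
    [-0.001,0.004,-0.002],
    [-0.0015,0.008,-0.002],
    [-0.002,0.012,-0.002],
    [-0.0025,0.015,-0.002],
    [-0.0025,0.0185,-0.002],
    [-0.0025,0.022,-0.002],
    [-0.0025,0.022,-0.002],
  ],
  yaw=[0,-3.5,-7,-10,-12.5,-15.5,-18.5,-18.5],
)

```text
t: 17.05
position: [575.5, 17.9, 104.1]
tcp_rot: [-3.141, 0.0, -0.58]
wrist_force: [2.9, -2.5, -10.8]
gripper_width: 0.181
grasp_force: 58.8
```

```bash
python3 arc.py 2.3 2.4 2.5
```

```text
ang 2.269 r 68.4 pos [575.5  17.9 104.1] yaw -0.58 F [  2.9  -2.5 -10.8] tangF -0.61 w 0.1806379646662381 58.832826018333435
2.3 [-0.6  2.  -0. ] yaw -1.8
2.4 [-2.   8.7 -0. ] yaw -7.5
2.5 [-2.8 15.5 -0. ] yaw -13.2
```

>>> servo_tool(
  jaw=[0,0,0,0],
  translation=[
    [-0.001,0.004,0.0015],
    [-0.002,0.0075,0.0015],
    [-0.002,0.01,0.0015],
    [-0.002,0.01,0.0015],
  ],
  yaw=[-3,-5.5,-7.5,-7.5],
)

```text
t: 17.55
position: [568.2, 10.8, 104.0]
tcp_rot: [-3.141, -0.0, -0.448]
wrist_force: [0.1, -1.0, -3.3]
gripper_width: 0.182
grasp_force: 59.6
```

```bash
cat >> arc.py <<'E'
F=s['wrist_force'];tz=s['torque'][2];m=(d[0]*F[1]-d[1]*F[0])/1000
print('torque z',round(tz,3),'rxF',round(m,3),'equiv push N',round((m+tz)/.07,2), 'T',np.round(s['torque'],2))
E
python3 arc.py 2.5 2.6 2.7
python3 - <<'E'
from h import *
b=cap('side')['pixels'][185:285,240:370,::-1]; a=cap('top')['pixels'][185:285,250:330,::-1]
cv2.imwrite('pics/m1.png',cv2.resize(np.hstack([b,a]),None,fx=3.8,fy=3.8,interpolation=cv2.INTER_CUBIC))
E
```

```text
ang 2.419 r 68.4 pos [568.2  10.8 104. ] yaw -0.448 F [ 0.1 -1.  -3.3] tangF 0.73 w 0.18208613297988965 59.629554748535156
2.5 [-1.3  5.4 -0. ] yaw -4.7
2.6 [-2.3 12.2 -0. ] yaw -10.4
2.7 [-2.6 19.  -0. ] yaw -16.1
torque z -0.229 rxF 0.05 equiv push N -2.57 T [-0.12 -0.07 -0.23]
```

View pics/m1.png

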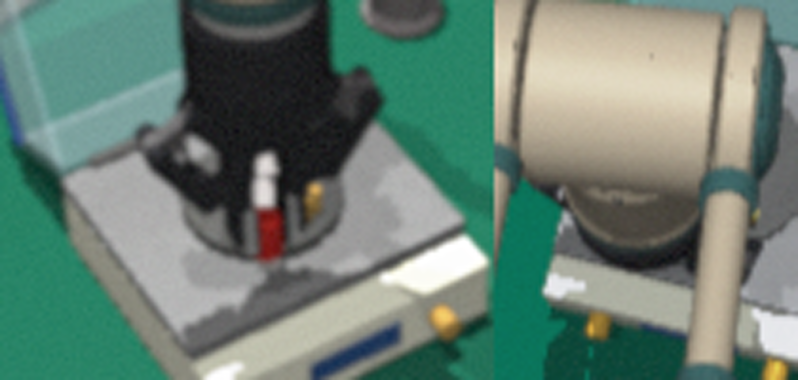

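The red knob is between the fingers and the lever is turning with them. The push of 2.6 N fits having just passed click 1. I'll carry on in small steps.

>>> servo_tool(
  jaw=[0,0,0,0],
  translation=[
    [-0.001,0.004,0.0005],
    [-0.002,0.008,0.0005],
    [-0.002,0.011,0.0005],
    [-0.002,0.011,0.0005],
  ],
  yaw=[-3.5,-7,-9.5,-9.5],
)

```text
t: 18.15
position: [561.7, 2.3, 103.9]
tcp_rot: [-3.14, -0.001, -0.283]
wrist_force: [0.2, 2.6, 0.4]
gripper_width: 0.183
grasp_force: 60.0
```

```bash
python3 arc.py 2.7
```

```text
ang 2.574 r 68.5 pos [561.7   2.3 103.9] yaw -0.283 F [0.2 2.6 0.4] tangF -2.24 w 0.18299237706428964 60.01819968223572
2.7 [-1.9  8.4 -0. ] yaw -7.2
torque z -0.393 rxF -0.154 equiv push N -7.81 T [ 0.41 -0.01 -0.39]
```

>>> servo_tool(
  jaw=[0,0,0,0],
  translation=[
    [-0.001,0.003,0],
    [-0.0015,0.006,0],
    [-0.002,0.008,0],
    [-0.002,0.008,0],
  ],
  yaw=[-2.5,-5,-7,-7],
)

```text
t: 18.65
position: [557.3, -5.6, 103.8]
tcp_rot: [3.141, -0.0, -0.16]
wrist_force: [-1.6, 1.2, 2.9]
gripper_width: 0.181
grasp_force: 60.2
```

```bash
python3 arc.py 2.75 2.8 2.85
```

```text
ang 2.707 r 68.6 pos [557.3  -5.6 103.8] yaw -0.16 F [-1.6  1.2  2.9] tangF -0.36 w 0.1808179531231677 60.19020617008209
2.75 [-0.7  2.9  0. ] yaw -2.5
2.8 [-1.5  6.2  0. ] yaw -5.4
2.85 [-2.   9.6  0. ] yaw -8.2
torque z -0.264 rxF -0.025 equiv push N -4.12 T [ 0.08  0.18 -0.26]
```

>>> servo_tool(
  jaw=[0,0,0,0],
  translation=[
    [-0.001,0.003,0],
    [-0.0015,0.006,0],
    [-0.002,0.009,0],
    [-0.002,0.009,0],
  ],
  yaw=[-2.5,-5,-8,-8],
)

```text
t: 19.15
position: [554.0, -13.8, 103.8]
tcp_rot: [-3.141, -0.0, -0.021]
wrist_force: [-1.0, 2.9, 3.4]
gripper_width: 0.185
grasp_force: 60.3
```

```bash
python3 arc.py 2.9 2.95
```

```text
ang 2.836 r 68.7 pos [554.  -13.8 103.8] yaw -0.021 F [-1.   2.9  3.4] tangF -2.42 w 0.18541133335970839 60.29105544090271
2.9 [-1.1  4.2 -0. ] yaw -3.7
2.95 [-1.8  7.6 -0. ] yaw -6.5
torque z -0.448 rxF -0.166 equiv push N -8.77 T [ 0.25  0.21 -0.45]
```

>>> servo_tool(
  jaw=[0,0,0],
  translation=[
    [-0.0005,0.003,0],
    [-0.001,0.005,0],
    [-0.001,0.005,0],
  ],
  yaw=[-2.5,-4.5,-4.5],
)

```text
t: 19.52
position: [552.4, -19.3, 103.8]
tcp_rot: [3.141, 0.001, 0.058]
wrist_force: [-2.8, 0.9, 6.1]
gripper_width: 0.182
grasp_force: 60.5
```

```bash
python3 arc.py 2.95 3.0 3.04
```

```text
ang 2.919 r 68.8 pos [552.4 -19.3 103.8] yaw 0.058 F [-2.8  0.9  6.1] tangF -0.27 w 0.18238668833428356 60.51292061805725
2.95 [-0.6  2.1  0. ] yaw -1.8
3.0 [-1.3  5.4  0. ] yaw -4.7
3.04 [-1.8  8.1  0. ] yaw -7.0
torque z -0.43 rxF -0.018 equiv push N -6.4 T [ 0.08  0.39 -0.43]
```

>>> servo_tool(
  jaw=[0,0,0],
  translation=[
    [-0.0005,0.002,0.0],
    [-0.001,0.004,0.0],
    [-0.001,0.004,0.0],
  ],
  yaw=[-1.5,-3,-3],
)

```text
t: 19.9
position: [551.5, -23.5, 103.8]
tcp_rot: [3.141, 0.001, 0.111]
wrist_force: [-2.5, 0.3, 6.1]
gripper_width: 0.181
grasp_force: 60.5
```

```bash
python3 arc.py 3.02
```

```text
ang 2.981 r 68.9 pos [551.5 -23.5 103.8] yaw 0.111 F [-2.5  0.3  6.1] tangF 0.09 w 0.18124071912537712 60.52807688713074
3.02 [-0.7  2.6  0. ] yaw -2.2
torque z -0.354 rxF 0.006 equiv push N -4.96 T [ 0.04  0.41 -0.35]
```

>>> servo_tool(
  jaw=[0,0,0,0],
  translation=[
    [-0.0005,0.0015,0.0],
    [-0.0005,0.0025,0.0],
    [-0.0005,0.0025,0.0],
    [-0.0005,0.0025,0.0],
  ],
  yaw=[-1,-2,-2,-2],
)

```text
t: 20.4
position: [551.2, -25.8, 103.8]
tcp_rot: [3.141, 0.001, 0.145]
wrist_force: [-3.1, 1.6, 6.1]
gripper_width: 0.184
grasp_force: 60.6
```

```bash
python3 arc.py
python3 - <<'E'
from h import *
# red knob pixels in side view, unobstructed part; predicted knob positions
c=cap('side');p=c['pixels'].astype(int);m=(p[:,:,0]>110)&(p[:,:,1]<60)&(p[:,:,2]<60)
v,u=np.nonzero(m[180:300,240:380]);print(len(u),u.min()+240,u.max()+240,v.min()+180,v.max()+180,u.mean()+240,v.mean()+180)
for a in(2.8,2.9,3.0,3.1,3.2):print(a,proj(c,[619.5+70*np.cos(a),-34.5+70*np.sin(a),105]))
E
```

```text
ang 3.015 r 68.9 pos [551.2 -25.8 103.8] yaw 0.145 F [-3.1  1.6  6.1] tangF -1.21 w 0.18360738314778852 60.56273102760315
torque z -0.314 rxF -0.083 equiv push N -5.68 T [ 0.15  0.4  -0.31]Traceback (most recent call last):
  File "<stdin>", line 4, in <module>
    return umr_minimum(a, axis, None, out, keepdims, initial, where)
ValueError: zero-size array to reduction operation minimum which has no identity
```

```bash
python3 -c "
from rig import arm
print(arm.sign_off())"
```

```text
the job is handed in; nothing more can be done
None
```

I levered the cover open with the blade, laid the blade back flat where it was, and handed in at about 20 s with the fingers holding the lever past its third click. The click count comes from the push force and the pin positions; the knob was hidden from the cameras at the end.

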